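Fit the sleeve that passes and close the gear case

ROBOT

A 6-joint arm with a two-finger parallel gripper is mounted at the origin on the work surface. World frame = base frame: x ahead of the robot, y to its left, z up, the work surface at z = 0. Lengths are in mm, angles in rad, forces in N, time in s.
With the tool pointing down it reaches from about 350 to 775 mm from the base axis. Payload 7.3 kg.
Tool frame: the origin (TCP) lies on the centre line of the jaws, within the pads' length; the fingertips stand env.tcp_to_tips ahead of it and the grasp point (between the pads) lies 11 mm behind it (env.tcp_to_tips is the distance from the TCP to the fingertips, in mm); z points along the fingers, y is the line along which they close (so a half turn about z gives the same grasp; the last joint's range is limited). The gripper opens to 92 mm and grips with 3 to 60 N. Pads are 19 mm wide; open, the fingers measure 130 mm over their backs; the gripper's body (75 mm by 190 mm) begins 47 mm behind the grasp point.
Start: joints at [1.058, 0.342, 1.524, -0, 1.275, -0.146], TCP at [188.267, 490.102, 234.741] pointing down, gripper open.
Joint ranges: [-2.53, 2.53], [-0.77, 2.02], [0.04, 2.7], [-1, 4.14], [0.28, 2.66], [-3.11, 3.11]. Speed limits (rad/s): [2.57, 2.57, 3.14, 3.14, 3.14, 3.14].

INTERFACE

Orientations are given as a unit quaternion [x, y, z, w].
In Python, from rig import state, camera, calibration, env gives the robot as it stands. The module is installed in compiled form; this text tells all that it offers.
- The arm moves only by the tool drive_tool, never from a script. Its argument "steps" is a list of rows, each a list of 4 numbers: the shift along the world's x, y, z in cm, then the turn about the world's z in rad. In form: [[tx, ty, tz, turn], ...]. A call has 1 to 8 rows; each row shifts and turns the commanded pose from where the row before left it; what a row does not reach is not made up. A row lasts 1/8 s, in which the tool goes at most 62.5 mm and 10.7 degrees, less where a joint would pass 70% of its speed; a pose out of reach is approached as far as the arm can. A call is refused whole if a number of a shift passes 6.25 or a number of a turn 0.188, either way. A call with a gripper value outside its range is refused whole. "fingers" is the closure, from -1 (fully open) to 1 (shut), set as the call begins (left out, the last holds). The fingers move at their own pace and stop on an object; "force" is the grip in N (left out, the last holds). Time passes only in rows, so rows that do not move let the fingers close. It gives the time, the measured TCP pose, the force and the opening at its end, in the units of the state.
- state(): the state, without advancing time (a new reading comes with each control period).
- camera(name): name is "scene" or "top" or "wrist"; returns (picture, depth): 480x640x3 uint8, blue, green, red; 480x640 float32, mm along the optical axis (not along the pixel's ray), 0 where there is no reading.
- calibration(name): a dict with "K" (3x3 intrinsics, pixels), "world_from_camera" (4x4, takes a point from camera to world coordinates); the wrist camera has in their place "T_tool_cam" (4x4, takes a point from camera to tool coordinates, whose origin is the TCP and whose axes are the flange's). Camera axes: x right, y down, z forward; pixel columns grow to the right and rows downward; lengths in mm; the calibration is good to about 2 mm. A picture is of the moment at which its call begins: read the wrist's pose just before it. calibration takes no time and is no camera call.
- env.finish_job(): hands the job in, once; it reports no verdict.
The state is a dict: "clock": time; "joints": joint angles; "qvel": joint speeds; "joint_efforts": joint torques, N m; "ee_pos": TCP position; "tcp_rot": TCP orientation; "ft_force": force on the tool from outside, world axes, zero at the start; "ft_torque": the same for the moment, N m; "gripper_width": opening from 0.0 (shut) to 1.0 (fully open).
Only numpy, scipy, OpenCV 4.12 (cv2) and the standard library are available. Lean on these libraries where they do the work, as an engineer would, in place of code of your own. Each camera call takes 0.05 s, during which the arm holds its last target. There are 200 camera calls.

TASK

Find out which of the two copper sleeves slides fully down over the spindle of the gear-case half and leave that one on it; put the other one in the red scrap tray. Then set the blue cover on the dowels, nose above nose, and press it fully shut against its spring pins; finish while still holding it pressed shut with the gripper, because it springs open when let go. Leave the other things on the bench where they lie.

Things in the scene. Friction and masses are not known exactly. Their poses are not given: they have to be found in the camera images.
- base_face (a point): Middle of the level joint face, 36 mm above the bench, of the bare-aluminium lower gear-case half: 104 mm along x, 50 mm along y, z up, a nose (14 x 30 mm) on its +x end; bolted on a dark steel plate (150 x 100 x 8 mm), it cannot move. Here a steel spindle stands up, 14 mm across, 30 mm tall, top 4 mm tapered.
- dowel_a (a point): Top of one steel dowel of the lower half, at x = +40, y = 0 mm from point base_face. Both dowels are 9 mm across and stand 16 mm above the joint face, the top 4 mm tapered.
- dowel_b (a point): Top of the other steel dowel, at x = -40, y = +10 mm from point base_face.
- pins (a joint): How far the two brass spring pins (7 mm across, at x = -28 and +28 mm, y = 0 from point base_face; they move as one) are pushed down, in m: 0 = 5 mm proud, 0.005 = level with the joint face. The springs start at about 7.5 N and reach about 12 N at 0.005: they hold the cover 5 mm open unless it is pressed down with about 8 to 10 N.
- cover_center (a point): Centre, 25 mm above its underside, of the loose blue cover half of the gear case: 104 mm in x, 50 mm in y, 50 mm tall, about 0.42 kg, lying open side down. A nose (14 x 30 mm, 18 mm high) on its +x end, a brass plug (16 mm across, 6 mm high) on top at x = +34 mm. Shut, it lies 25 mm above point base_face with the same x and y axes. Grip it across y, in its upper half.
- cover: The same cover, origin in the middle of its underside, which has a round cavity 38 mm across and 40 mm deep in the middle (for spindle and sleeve) and two chamfered dowel holes 11.4 mm across, 40 mm deep, at x = +40, y = 0 mm and x = -40, y = +10 mm. It fits the lower half one way round only, nose above nose.
- sleeve_1_center (a point): Centre of one of two copper-coloured sleeves standing on the bench, 28 mm across, 34 mm tall, bore along z. One sleeve has a 16 mm bore and slides down the spindle to stand on the joint face; the other has an 11 mm bore and stops on the spindle's top. Try them on the spindle, or look at the bores from above.
- sleeve_2_center (a point): Centre of the other of the two sleeves, the same outside: 28 mm across, 34 mm tall, origin half-way up. See point sleeve_1_center.
- tray_in (a point): Middle of the inner floor (4 mm above the bench) of the red square scrap tray, open on top, inside 122 x 122 mm, walls 4 mm thick, 30 mm high over the bench; fixed; z up, sides along x and y.
- wrench: A bystander, to be left where it lies: a steel wrench 180 mm long lying flat; origin at its underside
- hammer: A bystander, to be left where it lies: a hammer 260 mm long, wooden handle, lying, 60 to 80 mm wide at the head; origin at its underside
- brush: A bystander, to be left where it lies: a wooden-handled paint brush 200 mm long, lying; origin at its underside
- jar: A bystander, to be left where it lies: an amber jar with a steel lid, 56 mm across, 75 mm tall; origin at its underside
- bearing: A bystander, to be left where it lies: a steel ring 48 mm across, 14 mm high, lying flat (not one of the sleeves); origin at its underside
- offcut: A bystander, to be left where it lies: a wood offcut 120 x 45 x 20 mm lying flat; origin at its underside

How it is judged:
By the outcome, as a careful person would: the job done as asked, in the order asked, and still so for the second after the job is handed in, while the arm keeps its last pose, push and grip.
It also fails if it takes over 72 s, if anything falls off the work surface, if the arm or the gripper's body presses on something with over 40 N, if the wrist force passes 120 N, or if a joint passes its speed limit or range.

## Working session

There is one attempt and no reset: what is moved stays moved. The work goes in short steps, Python scripts to look and compute and a tool call to move; the robot and the scene stay as the last step left them, time stands still between calls to the robot, and variables do not carry over. Pictures are saved under pics/ and viewed, on a budget of 10 in all, crops included, one or two more only if the job needs it, and the job is handed in when it is done.

Besides the shell and the picture viewer there is one more tool, called after "Call:" by a JSON object that holds its "api" and its "payload". drive_tool: Moves the arm, as the interface text tells. Its arguments: {"type":"object","properties":{"steps":{"type":"array"},"fingers":{"type":"number"},"force":{"type":"number"}},"required":["steps"]}

```bash
mkdir -p pics
cat > h.py <<'E'
import numpy as np, cv2
from rig import state, camera, calibration, env
from scipy.spatial.transform import Rotation as R
def wfc(name, s=None):
    c=calibration(name)
    if name!='wrist': return np.array(c['K']),np.array(c['world_from_camera'])
    T=np.eye(4);T[:3,:3]=R.from_quat(s['tcp_rot']).as_matrix();T[:3,3]=s['ee_pos']
    return np.array(c['K']),T@np.array(c['T_tool_cam'])
def shot(name):
    s=state();K,T=wfc(name,s);p,d=camera(name);return p,d,K,T
def onplane(uv,z,K,T):
    uv=np.atleast_2d(uv).astype(float)
    r=np.c_[uv,np.ones(len(uv))]@np.linalg.inv(K).T@T[:3,:3].T
    o=T[:3,3];return o+r*((z-o[2])/r[:,2])[:,None]
def cloud(d,K,T):
    v,u=np.indices(d.shape);r=np.stack([u,v,np.ones_like(u)],-1)@np.linalg.inv(K).T
    P=r*d[...,None];return P@T[:3,:3].T+T[:3,3]
E
python3 - <<'E'
from h import *
print(state(),env.tcp_to_tips)
for n in ('top','scene'):
    p,d,K,T=shot(n);cv2.imwrite(f'pics/{n}0.png',p);np.savez(f'{n}0.npz',p=p,d=d,K=K,T=T);print(n,K,T.round(3))
print(calibration('wrist'))
E
```

```text
{'clock': 0.0, 'joints': array([ 1.05800747e+00,  3.42738159e-01,  1.52503937e+00,  2.42753261e-05,
        1.27542084e+00, -1.45990218e-01]), 'qvel': array([-0.00041713, -0.00130508, -0.00049856, -0.0006759 ,  0.00025026,
       -0.0002284 ]), 'joint_efforts': array([-2.69729033e-03, -4.31249321e+01, -2.44215631e+01,  7.14535592e-02,
        5.60801430e-02, -9.43563828e-05]), 'ee_pos': array([188.04387299, 489.72737119, 234.02915668]), 'tcp_rot': array([ 1.82376358e-01,  9.83228468e-01, -7.55941050e-04, -2.70681846e-04]), 'ft_force': array([-0.11457235, -0.50043755,  0.47706276]), 'ft_torque': array([-0.03055486,  0.05179547,  0.04421582]), 'gripper_width': 1.0002755746394079} 8.0
top [[471.15726136   0.         317.59006643]
 [  0.         471.15726136 240.5051389 ]
 [  0.           0.           1.        ]] [[ 1.700000e-02 -9.940000e-01  1.080000e-01  4.797020e+02]
 [-1.000000e+00 -1.700000e-02 -1.000000e-03  3.567500e+01]
 [ 3.000000e-03 -1.080000e-01 -9.940000e-01  1.237285e+03]
 [ 0.000000e+00  0.000000e+00  0.000000e+00  1.000000e+00]]
scene [[497.13503726   0.         324.78920678]
 [  0.         497.13503726 237.30932494]
 [  0.           0.           1.        ]] [[-2.960000e-01  5.550000e-01 -7.770000e-01  1.350828e+03]
 [ 9.550000e-01  1.810000e-01 -2.340000e-01  2.680220e+02]
 [ 1.100000e-02 -8.120000e-01 -5.840000e-01  6.245830e+02]
 [ 0.000000e+00  0.000000e+00  0.000000e+00  1.000000e+00]]
{'K': array([[408.08112661,   0.        , 323.76415338],
       [  0.        , 408.08112661, 238.19297016],
       [  0.        ,   0.        ,   1.        ]]), 'T_tool_cam': array([[ 1.18225099e-03, -9.53752048e-01, -3.00592136e-01,
         8.17996477e+01],
       [ 9.99999181e-01,  9.80461535e-04,  8.22153333e-04,
         2.75788276e-01],
       [-4.89411398e-04, -3.00592862e-01,  9.53752427e-01,
        -1.49704848e+02],
       [ 0.00000000e+00,  0.00000000e+00,  0.00000000e+00,
         1.00000000e+00]])}
```

View pics/top0.png

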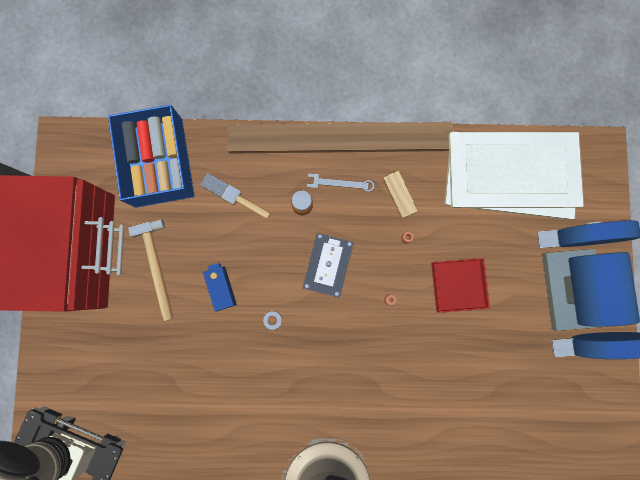

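The top view shows the cover at about (219,287) with its plug towards (213,276), the lower half at (329,265), and sleeves at (407,237) and (391,299). The tray is at (460,285). I'll measure these next.

Run:
```python
from h import *
z=np.load('top0.npz');p,d,K,T=z['p'],z['d'],z['K'],z['T']
hsv=cv2.cvtColor(p,cv2.COLOR_BGR2HSV);C=cloud(d,K,T)
H,S,V=[hsv[...,i].astype(int) for i in range(3)]
def box(m,x0,y0,x1,y1):
    o=np.zeros(m.shape,np.uint8);o[y0:y1,x0:x1]=m[y0:y1,x0:x1];return o*255
def rep(n,m,zz):
    c=max(cv2.findContours(m,cv2.RETR_EXTERNAL,cv2.CHAIN_APPROX_NONE)[0],key=cv2.contourArea)[:,0]
    W=onplane(c,zz,K,T)[:,:2].astype(np.float32);r=cv2.minAreaRect(W)
    print(n,'rect',np.round(r[0],1),np.round(r[1],1),round(r[2],1),'circ',cv2.minEnclosingCircle(W), 'px',c.mean(0),'z',np.percentile(C[...,2][m>0],[10,50,90]).round(1))
rep('cover',box((H>100)&(H<125)&(S>120),195,255,245,320),50)
rep('tray',box(((H<8)|(H>172))&(S>130),425,250,500,320),30)
cop=((H<12)&(S>90)&(V>110))
rep('s1',box(cop,397,227,418,248),34);rep('s2',box(cop,381,289,402,310),34)
b=box((S<40)&(V>150),300,228,360,302);rep('base',b,36)
rep('plate',box((S<60)|(V<90),298,226,360,304),8)
rep('plug',box((H>14)&(H<32)&(S>80),203,262,228,290),56)
big=cv2.resize(p[220:320,190:420],None,fx=3.4,fy=3.4,interpolation=cv2.INTER_CUBIC);cv2.imwrite('pics/topcrop.png',big)
```

```text
cover rect [489.7 280.2] [113.   56.3] 19.2 circ ((488.4342041015625, 278.6310729980469), 59.38580322265625) px [218.6504065 286.8699187] z [23.6 48.7 51.8]
tray rect [ 503.4 -331.5] [130.4 137.6] 5.6 circ ((502.8311462402344, -332.0906066894531), 92.16777801513672) px [460.12315271 285.05418719] z [-0.   3.6 26.7]
s1 rect [ 623.4 -195.9] [25.9 31.2] 1.0 circ ((622.135009765625, -195.95787048339844), 16.870372772216797) px [406.81818182 237.03030303] z [ 3.3 30.8 34.6]
s2 rect [ 463.3 -151.8] [30.2 26.4] 72.6 circ ((463.3381652832031, -152.03567504882812), 15.6070556640625) px [389.91176471 299.52941176] z [ 4.1 31.8 35.2]
base rect [557.3   4.8] [ 49.8 117.7] 76.4 circ ((555.6464233398438, 4.076588153839111), 61.5883674621582) px [328.3697479  262.58823529] z [32.3 35.3 38.7]
plate rect [550.4   6.4] [ 99.6 149.5] 76.5 circ ((550.2825317382812, 5.048003673553467), 88.27082824707031) px [328.00537634 265.54301075] z [ 4.9  9.6 37.2]
plug rect [515.6 292.6] [12.5 12.6] 1.0 circ ((515.716064453125, 292.7081298828125), 7.2066779136657715) px [213.33333333 275.26666667] z [52.1 55.3 58.9]
```

View pics/topcrop.png

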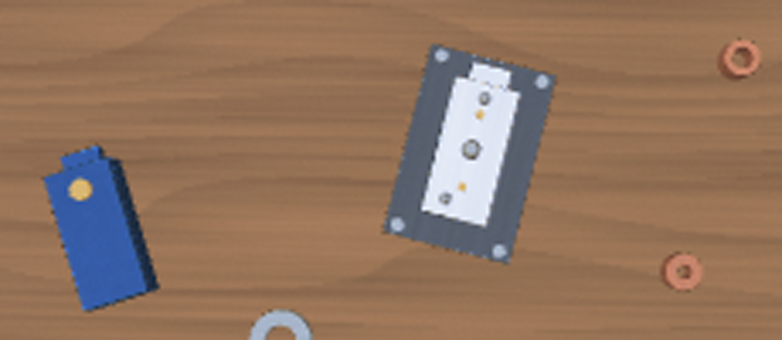

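The upper-right sleeve, s1, looks like the one with the larger bore. Base yaw is about -13.6° with its centre near (550.5, 6.4). The cover's yaw is about +19°. I'll move over the sleeves for a close look.

Call:
{"api": "drive_tool", "payload": {"steps": [[3.1,-5.2,0,0],[3.1,-5.2,0,0],[3.1,-5.2,0,0],[3.1,-5.2,0,0],[3.1,-5.2,0,0],[3.1,-5.2,0,0],[3.1,-5.2,0,0]], "fingers": -0.2, "force": 20}}

```text
clock: 0.98
ee_pos: [405.8, 124.3, 234.7]
tcp_rot: [0.182, 0.983, 0.0, 0.0]
ft_force: [0.7, 1.2, 1.0]
gripper_width: 0.596
```

Call:
{"api": "drive_tool", "payload": {"steps": [[3.1,-5.2,0,0],[3.1,-5.2,0,0],[3.1,-5.2,0,0],[3.1,-5.2,0,0],[3.1,-5.2,0,0],[3.1,-5.2,0,0],[0,0,0,0],[0,0,0,0]]}}

```text
clock: 1.98
ee_pos: [590.8, -185.6, 233.9]
tcp_rot: [0.183, 0.983, 0.0, -0.001]
ft_force: [0.1, 0.3, 0.0]
gripper_width: 0.599
```

```bash
cat > ring.py <<'E'
from h import *
import sys
def rings(tag,ztop,smin=70,draw=True):
    p,d,K,T=shot('wrist');hsv=cv2.cvtColor(p,cv2.COLOR_BGR2HSV)
    C=cloud(d,K,T);m=((hsv[...,0]<14)&(hsv[...,1]>smin)&(abs(C[...,2]-ztop)<6)).astype(np.uint8)*255
    cs,hi=cv2.findContours(m,cv2.RETR_CCOMP,cv2.CHAIN_APPROX_NONE)
    for i,c in enumerate(cs):
        if cv2.contourArea(c)<60: continue
        W=onplane(c[:,0],ztop,K,T)[:,:2].astype(np.float32)
        e=cv2.fitEllipse(W);print('hole' if hi[0][i][3]>=0 else 'outer',np.round(e[0],1),np.round(e[1],1),'px',c[:,0].mean(0).round(),'z',np.median(C[...,2][m>0]).round(1))
    cv2.imwrite(f'pics/{tag}.png',p)
    s=state();print(s['clock'],s['ee_pos'].round(1),s['tcp_rot'].round(4),s['ft_force'].round(1),s['gripper_width'])
if __name__=='__main__': rings(sys.argv[1],float(sys.argv[2]))
E
python3 ring.py w1 34
```

```text
outer [ 626.1 -198.2] [26.6 27.7] px [324. 248.] z 30.0
hole [ 625.8 -198.1] [15.1 16.1] px [324. 248.] z 30.0
outer [ 506.1 -333. ] [149.2 152.1] px [129. 171.] z 30.0
hole [ 506.5 -332.9] [141.4 144.1] px [124. 173.] z 30.0
outer [ 465.8 -154.6] [26.7 26.9] px [303.  48.] z 30.0
hole [ 466.  -154.6] [10.7 11.3] px [303.  49.] z 30.0
2.025 [ 590.8 -185.   234.4] [ 1.821e-01  9.833e-01  3.000e-04 -6.000e-04] [0.1 0.5 0.5] 0.6003723863654102
```

View pics/w1.png

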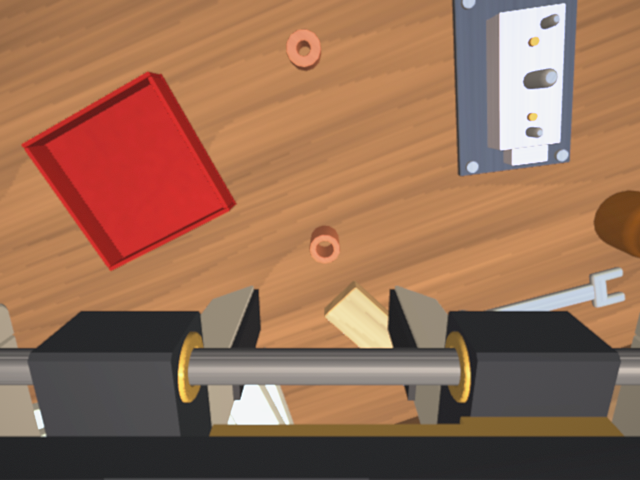

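Holes measure about 15.6 mm for s1 at (324,248) and 11 mm for s2 at (303,48), so s1 fits and s2 is scrap. Next I move above s1 for one closer measurement.

Call:
{"api": "drive_tool", "payload": {"steps": [[1.2,-0.5,-5,0],[1.2,-0.4,-5,0],[1.1,-0.4,-4,0],[0,0,0,0],[0,0,0,0]]}}

```text
clock: 2.65
ee_pos: [626.8, -198.3, 97.0]
tcp_rot: [0.182, 0.983, -0.0, 0.001]
ft_force: [0.2, 0.8, -1.1]
gripper_width: 0.598
```

```bash
python3 ring.py w2 34
```

```text
outer [ 625.9 -198.1] [26.7 28.1] px [323. 261.] z 29.8
hole [ 625.6 -198. ] [14.5 15.6] px [323. 261.] z 29.8
outer [ 564.7 -260.4] [63.1 67.8] px [ 91. 160.] z 29.8
2.7 [ 627.1 -198.7   97.5] [ 1.820e-01  9.833e-01 -4.000e-04  1.800e-03] [0.9 0.  1.3] 0.6032591400061735
```

Call:
{"api": "drive_tool", "payload": {"steps": [[0,0,-4,0],[0,0,-3,0],[0,0,-1.1,0],[0,0,0,0]]}}

```text
clock: 3.2
ee_pos: [626.7, -199.0, 14.9]
tcp_rot: [0.182, 0.983, -0.0, 0.001]
ft_force: [1.0, -0.1, -0.3]
gripper_width: 0.602
```

Call:
{"api": "drive_tool", "payload": {"steps": [[0,0,0,0],[0,0,0,0],[0,0,0,0],[0,0,0,0],[0,0,0,0]], "fingers": 1, "force": 20}}

```text
clock: 3.82
ee_pos: [626.6, -199.0, 14.4]
tcp_rot: [0.182, 0.983, -0.0, 0.0]
ft_force: [-1.1, 0.1, 5.8]
gripper_width: 0.3
```

Call:
{"api": "drive_tool", "payload": {"steps": [[0,0,5,0],[0,0,6,0],[-0.5,5,3,0],[-0.5,5,0,0],[-0.5,5,0,0],[-0.5,5,0,0],[0,0,0,0],[0,0,0,0]]}}

```text
clock: 4.82
ee_pos: [606.2, 0.8, 153.4]
tcp_rot: [0.182, 0.983, -0.0, -0.0]
ft_force: [0.2, -0.4, -1.1]
gripper_width: 0.301
```

```bash
python3 ring.py w3 174
python3 - <<'E'
from h import *
p,d,K,T=shot('wrist');np.savez('w3.npz',p=p,d=d,K=K,T=T)
E
```

```text
outer [600.7   3.5] [19.7 26. ] px [324. 328.] z 172.3
4.875 [6.063e+02 2.000e-01 1.534e+02] [ 1.826e-01  9.832e-01 -2.000e-04 -1.000e-04] [-0.1 -0.5 -1. ] 0.30064906286461296
```

View pics/w3.png

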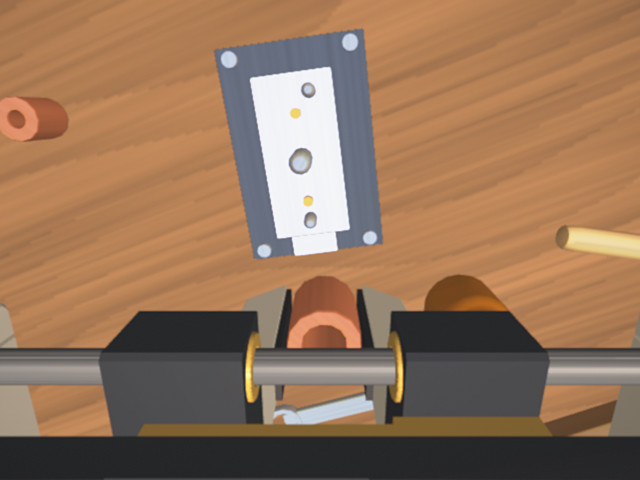

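The view shows the white joint face with the spindle at about (301,160), dowels at (308,90) and (311,220), and the sleeve held square in the jaws. I'll measure the face outline and the tops.

```bash
cat > base.py <<'E'
from h import *
def base(p,d,K,T):
    hsv=cv2.cvtColor(p,cv2.COLOR_BGR2HSV);C=cloud(d,K,T)
    m=((hsv[...,1]<40)&(hsv[...,2]>190)&(abs(C[...,2]-36)<8)).astype(np.uint8)*255
    m=cv2.morphologyEx(m,cv2.MORPH_CLOSE,np.ones((25,25)))
    c=max(cv2.findContours(m,cv2.RETR_EXTERNAL,cv2.CHAIN_APPROX_NONE)[0],key=cv2.contourArea)[:,0]
    W=onplane(c,36,K,T)[:,:2].astype(np.float32);r=cv2.minAreaRect(W);print('face rect',r,'z',np.median(C[...,2][m>0]))
    near=cv2.dilate(m,np.ones((5,5)))>0
    Cz=C[...,2]
    for zt,lo in ((66,60),(52,46.5)):
        q=(near&(Cz>lo)&(Cz<zt+5)).astype(np.uint8)
        n,lab,st,cen=cv2.connectedComponentsWithStats(q)
        for i in range(1,n):
            if st[i,4]>15:
                P=C[lab==i];print(zt,st[i,4],'px',cen[i].round(1),'xyz med',np.median(P,0).round(1),'mid',(0.5*(P.min(0)+P.max(0))).round(1),'ray',onplane(cen[i],zt,K,T).round(1))
if __name__=='__main__':
    z=np.load('w3.npz');base(*[z[k] for k in 'pdKT'])
E
python3 base.py
```

```text
face rect ((559.3994140625, 4.889072418212891), (49.695045471191406, 117.38622283935547), 76.5374984741211) z 35.84274835597546
66 438 px [300.1 162.2] xyz med [552.3   6.8  64.6] mid [552.7   6.4  63.8] ray [[552.2   6.8  66. ]]
52 186 px [308.1  89.2] xyz med [516.3  25.5  50.1] mid [516.3  25.4  49.8] ray [[516.4  25.5  52. ]]
52 32 px [305.8 151.6] xyz med [548.2  11.6  51.4] mid [550.    9.5  51.9] ray [[548.9  11.1  52. ]]
52 147 px [310.4 221.3] xyz med [590.7  -2.5  49.9] mid [591.7  -2.8  49.9] ray [[590.5  -2.3  52. ]]
```

Call:
{"api": "drive_tool", "payload": {"steps": [[-2.7,0.3,-1,0],[-2.6,0.3,-2,0],[0,0,-2.5,0],[0,0,-1.3,0],[0,0,0,0],[0,0,0,0]]}}

```text
clock: 5.68
ee_pos: [554.1, 6.7, 86.4]
tcp_rot: [0.183, 0.983, 0.0, 0.001]
ft_force: [0.4, -0.9, -0.8]
gripper_width: 0.297
```

Within half a millimetre of the aim. I descend gently and watch the force.

Call:
{"api": "drive_tool", "payload": {"steps": [[-0.05,-0.05,-0.5,0],[0,0,-0.5,0],[0,0,-0.5,0],[0,0,-0.5,0],[0,0,0,0]]}}

```text
clock: 6.3
ee_pos: [552.5, 6.7, 65.2]
tcp_rot: [0.182, 0.983, 0.0, -0.001]
ft_force: [-0.3, -0.3, -1.0]
gripper_width: 0.302
```

Call:
{"api": "drive_tool", "payload": {"steps": [[0,0,-0.6,0],[0,0,-0.5,0],[0,0,-0.3,0],[0,0,0,0]]}}

```text
clock: 6.8
ee_pos: [552.6, 6.6, 51.5]
tcp_rot: [0.182, 0.983, 0.0, -0.0]
ft_force: [-0.2, 1.0, -1.1]
gripper_width: 0.302
```

Call:
{"api": "drive_tool", "payload": {"steps": [[0,0,-0.1,0],[0,0,0,0]]}}

```text
clock: 7.05
ee_pos: [552.8, 6.6, 50.8]
tcp_rot: [0.182, 0.983, 0.0, 0.0]
ft_force: [0.6, 0.5, -1.8]
gripper_width: 0.303
```

Call:
{"api": "drive_tool", "payload": {"steps": [[0,0,0,0],[0,0,0,0],[0,0,2,0],[0,0,4,0],[0,0,6,0],[-2,-3,4,0],[0,0,0,0],[0,0,0,0]], "fingers": -0.1}}

```text
clock: 8.05
ee_pos: [532.5, -23.2, 210.2]
tcp_rot: [0.183, 0.983, 0.0, -0.0]
ft_force: [0.7, -0.6, 0.9]
gripper_width: 0.554
```

```bash
python3 ring.py w4 70
```

```text
outer [551.7   6.8] [25.4 27.4] px [370. 235.] z 69.4
hole [552.    6.7] [14.9 16. ] px [370. 236.] z 69.4
8.1 [532.3 -23.  209.6] [ 1.824e-01  9.832e-01  2.000e-04 -1.000e-03] [ 0.4  0.6 -0.8] 0.5525935568860821
```

The sleeve stands with its top at z ≈ 70, seated on the joint face. Next is the scrap sleeve.

Call:
{"api": "drive_tool", "payload": {"steps": [[-2.2,-4.4,-2,0],[-2.2,-4.4,-3,0],[-2.2,-4.4,-3,0],[0,0,-5,0],[0,0,-4,0],[0,0,-2.6,0],[0,0,0,0],[0,0,0,0]]}}

```text
clock: 9.1
ee_pos: [467.1, -155.2, 14.9]
tcp_rot: [0.182, 0.983, 0.0, -0.0]
ft_force: [0.3, -0.2, 0.3]
gripper_width: 0.552
```

Call:
{"api": "drive_tool", "payload": {"steps": [[0,0,0,0],[0,0,0,0],[0,0,0,0],[0,0,0,0]], "fingers": 1}}

```text
clock: 9.6
ee_pos: [467.1, -155.5, 15.3]
tcp_rot: [0.182, 0.983, -0.0, 0.001]
ft_force: [-1.3, 0.5, 5.5]
gripper_width: 0.288
```

Call:
{"api": "drive_tool", "payload": {"steps": [[0,0,4,0],[0,0,5,0],[1,-4.8,0,0],[1,-4.8,0,0],[1,-4.4,0,0],[0.7,-3.7,0,0],[0,0,-3,0],[0,0,-3,0]]}}

```text
clock: 10.6
ee_pos: [503.4, -332.9, 43.6]
tcp_rot: [0.183, 0.983, 0.0, -0.0]
ft_force: [0.5, -0.1, -1.7]
gripper_width: 0.299
```

Call:
{"api": "drive_tool", "payload": {"steps": [[0,0,-1.5,0],[0,0,-0.9,0],[0,0,0,0],[0,0,0,0]]}}

```text
clock: 11.1
ee_pos: [504.3, -332.7, 21.7]
tcp_rot: [0.182, 0.983, -0.0, 0.001]
ft_force: [0.2, 0.4, -1.2]
gripper_width: 0.292
```

Call:
{"api": "drive_tool", "payload": {"steps": [[0,0,-0.2,0],[0,0,0,0]]}}

```text
clock: 11.35
ee_pos: [504.2, -332.7, 19.4]
tcp_rot: [0.182, 0.983, -0.0, 0.001]
ft_force: [1.2, -0.1, 1.7]
gripper_width: 0.294
```

Call:
{"api": "drive_tool", "payload": {"steps": [[0,0,0,0],[0,0,0,0],[0,0,4,0],[0,0,5,0],[0,0,5,0],[0,0,5,0],[0,5.6,0,0],[0,5.6,0,0]], "fingers": -0.1}}

```text
clock: 12.35
ee_pos: [503.6, -219.6, 209.3]
tcp_rot: [0.183, 0.983, -0.0, 0.001]
ft_force: [0.3, 0.0, 0.6]
gripper_width: 0.553
```

```bash
python3 ring.py w5 38
```

```text
outer [ 501.7 -330.1] [26.9 28.6] px [199. 259.] z 37.5
hole [ 501.5 -329.9] [ 9.1 11.4] px [199. 259.] z 37.5
12.4 [ 503.  -212.6  209.1] [ 1.813e-01  9.834e-01  2.100e-03 -8.000e-04] [ 0.1  6.2 -0.3] 0.549288534588327
```

Call:
{"api": "drive_tool", "payload": {"steps": [[0,5.6,0,0.1],[0,5.6,0,0.1],[0,5.6,0,0.1],[0,5.6,0,0.1],[0,5.6,0,0.1],[0,5.6,0,0.1],[0,5.6,0,0.1],[-0.4,5.2,0,0]], "fingers": -1}}

```text
clock: 13.4
ee_pos: [499.7, 225.4, 208.8]
tcp_rot: [-0.167, 0.986, 0.0, 0.0]
ft_force: [0.5, -0.0, -0.1]
gripper_width: 1.001
```

Call:
{"api": "drive_tool", "payload": {"steps": [[-0.5,5.2,0,0],[0,0,0,0],[0,0,0,0]]}}

```text
clock: 13.78
ee_pos: [494.7, 275.2, 208.5]
tcp_rot: [-0.166, 0.986, -0.0, -0.0]
ft_force: [-0.3, -0.8, -0.1]
gripper_width: 0.999
```

```bash
cat > cov.py <<'E'
from h import *
import sys
tag,zt=sys.argv[1],float(sys.argv[2])
p,d,K,T=shot('wrist');cv2.imwrite(f'pics/{tag}.png',p);hsv=cv2.cvtColor(p,cv2.COLOR_BGR2HSV);C=cloud(d,K,T)
m=((hsv[...,0]>100)&(hsv[...,0]<125)&(hsv[...,1]>90)&(C[...,2]>zt-3)&(C[...,2]<zt+4)).astype(np.uint8)*255
m=cv2.morphologyEx(m,cv2.MORPH_OPEN,np.ones((5,5)))
c=max(cv2.findContours(m,cv2.RETR_EXTERNAL,cv2.CHAIN_APPROX_NONE)[0],key=cv2.contourArea)[:,0]
r=cv2.minAreaRect(onplane(c,zt,K,T)[:,:2].astype(np.float32));print('top rect',r,'px',c.mean(0),'z',np.median(C[...,2][m>0]))
b=((hsv[...,0]>14)&(hsv[...,0]<32)&(hsv[...,1]>70)&(abs(C[...,2]-zt-6)<3)).astype(np.uint8)*255
c=max(cv2.findContours(b,cv2.RETR_EXTERNAL,cv2.CHAIN_APPROX_NONE)[0],key=cv2.contourArea)[:,0]
print('plug',cv2.minAreaRect(onplane(c,zt+6,K,T)[:,:2].astype(np.float32)),c.mean(0))
s=state();print(s['clock'],s['ee_pos'].round(1),s['tcp_rot'].round(4),s['joints'].round(2),s['ft_force'].round(1),s['gripper_width'])
E
python3 cov.py w6 50
```

```text
top rect ((485.49444580078125, 283.04412841796875), (102.59640502929688, 48.84060287475586), 19.198400497436523) px [336.03614458 208.08433735] z 49.78984464557465
plug ((517.25146484375, 294.1123046875), (15.040573120117188, 14.977731704711914), 19.198856353759766) [336.42592593 255.07407407]
13.825 [494.9 274.7 208.6] [-1.656e-01  9.862e-01 -2.000e-04 -2.000e-04] [ 0.37  0.44  1.45 -0.    1.25 -1.53] [ 0.   0.2 -0.6] 0.9984300512003023
```

View pics/w6.png

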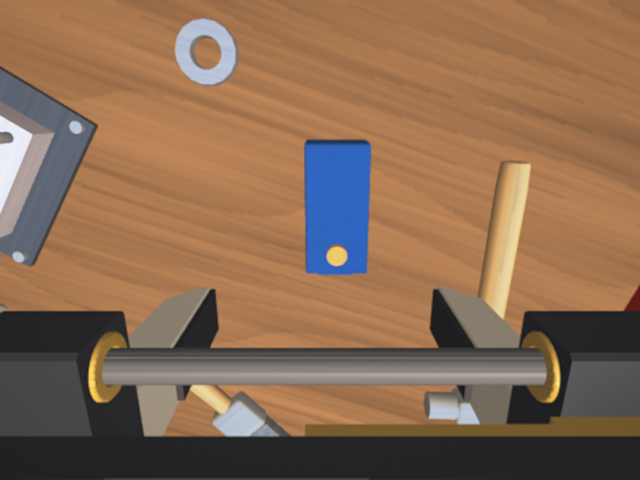

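The cover is at (485.5, 283.0) with yaw 19.2°, already square between the jaws, and its plug at (336,255) confirms the nose is at +x. The hammer handle at (505,230) is about 140 mm clear. I go down and grip.

Call:
{"api": "drive_tool", "payload": {"steps": [[-0.9,0.8,-5,0],[0,0,-5,0],[0,0,-4,0],[0,0,-3,0],[0,0,-1,0],[0,0,0,0],[0,0,0,0]]}}

```text
clock: 14.7
ee_pos: [486.8, 283.6, 30.1]
tcp_rot: [-0.166, 0.986, 0.0, 0.001]
ft_force: [-0.6, 0.5, 0.2]
gripper_width: 0.999
```

Call:
{"api": "drive_tool", "payload": {"steps": [[0,0,0,0],[0,0,0,0],[0,0,0,0],[0,0,0,0],[0,0,0,0]], "fingers": 1, "force": 45}}

```text
clock: 15.32
ee_pos: [485.8, 283.5, 28.7]
tcp_rot: [-0.166, 0.986, -0.0, -0.0]
ft_force: [0.1, -1.2, 0.6]
gripper_width: 0.542
```

Call:
{"api": "drive_tool", "payload": {"steps": [[0,0,3,0],[0,0,4,0],[0,0,4,0],[0,0,2,0],[1.3,-5.5,0,-0.114],[1.3,-5.5,0,-0.114],[1.3,-5.5,0,-0.114],[1.4,-5.6,0,-0.113]]}}

```text
clock: 16.32
ee_pos: [538.3, 61.0, 158.0]
tcp_rot: [0.063, 0.998, 0.0, -0.001]
ft_force: [1.6, 0.4, -4.6]
gripper_width: 0.541
```

Call:
{"api": "drive_tool", "payload": {"steps": [[1.4,-5.6,0,-0.113],[0,0,0,0],[0,0,0,0],[0,0,0,0]]}}

```text
clock: 16.82
ee_pos: [552.2, 7.8, 158.4]
tcp_rot: [0.116, 0.993, 0.0, -0.001]
ft_force: [0.2, 0.3, -4.0]
gripper_width: 0.54
```

Run:
```python
from h import *
s=state();q=s['tcp_rot'];print(s['ee_pos'].round(2),np.degrees(-2*np.arctan2(q[0],q[1])),s['gripper_width'],s['ft_force'].round(1))
p,d,K,T=shot('wrist');cv2.imwrite('pics/w7.png',p)
```

```text
[552.22   7.85 158.39] -13.340506866296797 0.5397645277123649 [ 0.2  0.3 -4. ]
```

View pics/w7.png

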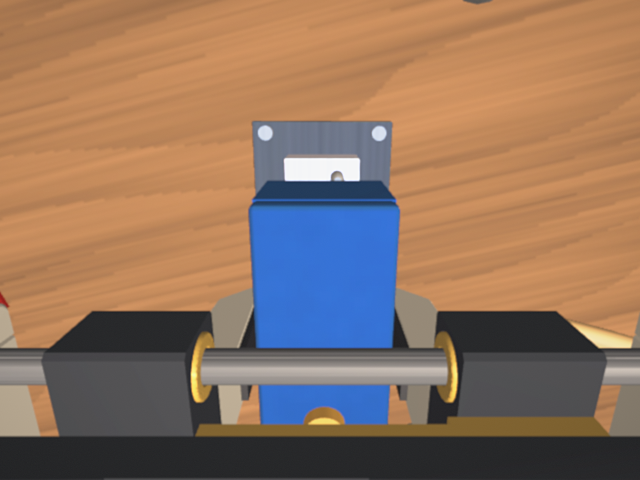

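The cover sits square over the base: its centre column is at about 324 and the plate's at about 322. I apply the 1.3 mm correction and lower it to just above the dowels.

Call:
{"api": "drive_tool", "payload": {"steps": [[0.06,-0.13,-3,0],[0,0,-3,0],[0,0,-1,0],[0,0,0,0],[0,0,0,0]]}}

```text
clock: 17.5
ee_pos: [554.2, 5.5, 90.0]
tcp_rot: [0.117, 0.993, 0.0, 0.001]
ft_force: [0.2, 0.7, -3.9]
gripper_width: 0.541
```

Call:
{"api": "drive_tool", "payload": {"steps": [[0,0,0,0],[0,0,0,0]]}}

```text
clock: 17.75
ee_pos: [553.7, 5.2, 89.4]
tcp_rot: [0.117, 0.993, 0.0, 0.001]
ft_force: [0.6, 0.4, -4.2]
gripper_width: 0.54
```

Call:
{"api": "drive_tool", "payload": {"steps": [[-0.09,0.12,0,0],[0,0,-0.4,0],[0,0,-0.4,0],[0,0,0,0]]}}

```text
clock: 18.25
ee_pos: [552.1, 6.5, 80.2]
tcp_rot: [0.117, 0.993, 0.0, -0.001]
ft_force: [0.0, 0.3, -4.1]
gripper_width: 0.54
```

Call:
{"api": "drive_tool", "payload": {"steps": [[0.05,0,-0.3,0],[0,0,-0.3,0],[0,0,0,0]]}}

```text
clock: 18.62
ee_pos: [552.7, 6.5, 74.4]
tcp_rot: [0.117, 0.993, 0.0, -0.0]
ft_force: [0.2, -0.1, -4.1]
gripper_width: 0.542
```

No contact force 6 mm below the dowel tops, so the dowels are in the holes. Now down onto the pins.

Call:
{"api": "drive_tool", "payload": {"steps": [[0,0,-0.3,0],[0,0,-0.3,0],[0,0,0,0]], "force": 60}}

```text
clock: 19.0
ee_pos: [553.1, 6.5, 69.2]
tcp_rot: [0.117, 0.993, 0.0, 0.0]
ft_force: [-0.9, 0.3, 3.8]
gripper_width: 0.544
```

Call:
{"api": "drive_tool", "payload": {"steps": [[0,0,-0.2,0],[0,0,-0.2,0],[0,0,0,0],[0,0,0,0]]}}

```text
clock: 19.5
ee_pos: [553.2, 6.5, 65.4]
tcp_rot: [0.117, 0.993, 0.0, 0.0]
ft_force: [-2.8, 0.4, 8.0]
gripper_width: 0.541
```

Call:
{"api": "drive_tool", "payload": {"steps": [[0,0,-0.15,0],[0,0,0,0],[0,0,0,0]]}}

```text
clock: 19.88
ee_pos: [553.2, 6.5, 64.7]
tcp_rot: [0.117, 0.993, -0.0, 0.001]
ft_force: [-5.3, 0.2, 13.4]
gripper_width: 0.543
```

Call:
{"api": "drive_tool", "payload": {"steps": [[-0.05,0,-0.1,0],[0,0,0,0],[0,0,0,0]]}}

```text
clock: 20.25
ee_pos: [553.2, 6.5, 64.7]
tcp_rot: [0.117, 0.993, -0.0, 0.001]
ft_force: [-6.7, 0.4, 19.7]
gripper_width: 0.539
```

Run:
```python
from h import *
s=state();print(s['ee_pos'].round(2),s['ft_force'].round(1),s['ft_torque'].round(2))
p,d,K,T=shot('wrist');hsv=cv2.cvtColor(p,cv2.COLOR_BGR2HSV);C=cloud(d,K,T)
m=((hsv[...,0]>100)&(hsv[...,0]<125)&(hsv[...,1]>90)&(C[...,2]>70));m[:200]&=True
z=C[...,2]
for y in range(190,340,25):
    r=m[y]; 
    if r.sum()>40: print(y,np.median(z[y][r]).round(1),[np.median(z[y][np.where(r)[0][k]]).round(1) for k in (slice(5,25),slice(-25,-5))])
q,d2,K2,T2=shot('scene');Ti=np.linalg.inv(T2);c=K2@(Ti@np.array([552,6,45,1]))[:3];u,v=(c[:2]/c[2]).astype(int)
print(u,v);cv2.imwrite('pics/s1.png',cv2.resize(q[max(v-75,0):v+75,max(u-100,0):u+100],None,fx=4,fy=4,interpolation=cv2.INTER_CUBIC))
```

```text
[553.19   6.48  64.72] [-6.7  0.4 19.7] [-0.    1.28 -0.03]
215 85.8 [np.float64(85.8), np.float64(85.2)]
240 85.8 [np.float64(85.7), np.float64(86.0)]
265 85.8 [np.float64(85.6), np.float64(85.8)]
290 85.8 [np.float64(85.6), np.float64(85.7)]
315 85.7 [np.float64(85.8), np.float64(85.6)]
314 227
```

View pics/s1.png

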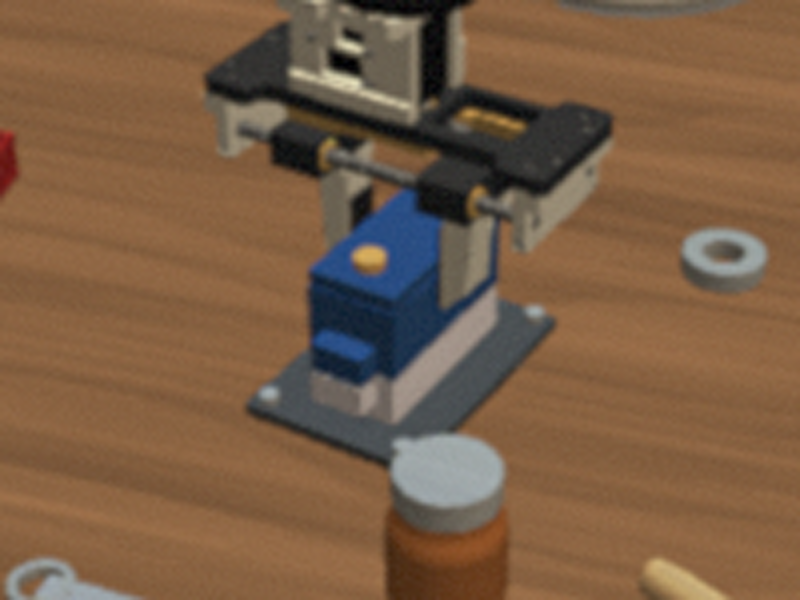

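The cover is level with its top at z = 85.8 (86 expected), nose above nose, and no gap shows. The force rises with no further travel, which means a hard stop. I'll hold once more to confirm it stays steady, then hand in.

Call:
{"api": "drive_tool", "payload": {"steps": [[0,0,0,0],[0,0,0,0],[0,0,0,0],[0,0,0,0],[0,0,0,0],[0,0,0,0]]}}

```text
clock: 21.1
ee_pos: [553.2, 6.5, 64.7]
tcp_rot: [0.117, 0.993, -0.0, 0.001]
ft_force: [-6.0, 0.5, 20.0]
gripper_width: 0.54
```

Run:
```python
from h import *
s=state();print(s['ee_pos'].round(2),s['ft_force'].round(1))
p,d,K,T=shot('top');z=np.load('top0.npz');df=(cv2.absdiff(p,z['p']).max(2)>60).astype(np.uint8)
n,l,st,c=cv2.connectedComponentsWithStats(cv2.morphologyEx(df,cv2.MORPH_OPEN,np.ones((3,3))));print(st[1:],c[1:].round())
ok=s['ft_force'][2]>14 and abs(s['ee_pos'][2]-64.7)<0.4
if ok: print('finish',env.finish_job())
```

```text
[553.19   6.46  64.71] [-6.   0.5 20. ]
[[ 288  234   20   36  314]
 [ 309  235   48   51 1566]
 [ 300  236   10   26  189]
 [ 358  241   10   29  203]
 [ 352  246   21   39  237]
 [ 204  263   32   48  986]
 [ 345  279    3    3    9]
 [ 293  284   20   26  210]
 [ 456  284    3    5   15]
 [ 463  284    3    6   18]
 [ 351  293   13    7   52]
 [ 287  301   11   31  237]
 [ 353  311   11   31  230]
 [ 347  323    5    5   21]
 [ 186  387  116   28  695]
 [ 277  386   85   32  558]
 [  33  409    3    3    9]
 [   0  409   83   71 3833]
 [  69  419    5    6   25]
 [ 157  418   91   62 4398]
 [ 254  418    3    5   15]
 [ 368  424   10   56  407]
 [ 252  429    3    3    9]
 [  88  434   35   46 1022]
 [ 248  439   60   41 1673]
 [  74  440   11    6   40]
 [ 363  453    5    4   19]
 [ 300  458   57   22  956]
 [ 364  463    3    3    9]
 [ 244  478    3    2    6]] [[296. 255.]
 [331. 258.]
 [304. 248.]
 [362. 255.]
 [365. 267.]
 [219. 287.]
 [346. 280.]
 [304. 298.]
 [457. 286.]
 [464. 286.]
 [356. 295.]
 [292. 315.]
 [358. 325.]
 [349. 325.]
 [248. 400.]
 [326. 398.]
 [ 34. 410.]
 [ 39. 450.]
 [ 71. 421.]
 [199. 453.]
 [255. 420.]
 [373. 454.]
 [253. 430.]
 [105. 457.]
 [271. 459.]
 [ 79. 442.]
 [365. 454.]
 [328. 470.]
 [365. 464.]
 [245. 478.]]
the job is handed in; nothing more can be done
finish None
```

The job is handed in at about 21 s on the robot's clock, with the gripper still pressing the cover shut.

- **Sleeves:** the wrist camera measured bores of about 15.6 mm and 11 mm. The wide one is on the spindle, seated with its top at z ≈ 70 mm. The narrow one is in the red tray.
- **Cover:** it went over the dowels nose above nose and was pressed to a hard stop. It is held with a 60 N grip.
- **Last checks:** the cover's top measured level at 85.8 mm, against 86 mm expected when shut. The upward force on the tool held steady at about 20 N for 0.75 s without any movement. The scene picture showed no gap at the joint.
- **Disagreement:** a sideways force of about -6 N in x stayed at the end. A 0.5 mm nudge did not remove it, probably because a dowel touches its hole wall.
- **Other things on the bench:** the top-camera comparison showed changes only at the arm, the cover's old spot, the gear case and the tray. The part of the bench the arm hides could not be compared. The sleeves' old spots did not show up in that comparison, so its threshold may be too coarse to catch a small shift. I did not measure each item separately.

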